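# Park the castor trolley against its spring buffer

### The arm

A 6-joint arm with a two-finger parallel gripper is mounted at the origin on a cart in front of the work surface, level with it; the furniture and walls round the work are solid. World frame = base frame: x ahead of the robot, y to its left, z up, the work surface at z = 0. Lengths are in mm, angles in rad, forces in N, time in s.
With the tool pointing down it reaches from about 350 to 975 mm from the base axis. Payload 4.9 kg.
Tool frame: the origin (TCP) lies midway between the tips of the shut fingers; the grasp point (between the pads) lies 19 mm behind it; z points along the fingers, y is the line along which they close (so a half turn about z gives the same grasp; the last joint's range is limited). The gripper opens to 85 mm and grips with 20 to 120 N. Pads are 22 mm wide; open, the fingers measure 114 mm over their backs; the gripper's body (76 mm by 85 mm) begins 54 mm behind the grasp point. The pads swing forward as they close: fully open they stand 13 mm farther back than shut.
Start: joints at [-0.119, 0.053, 1.613, -0, 1.476, -0.119], TCP at [624.981, 0.003, 231.304] pointing down, gripper open.
Joint ranges: [-3.01, 3.01], [-1.01, 2.22], [0.06, 2.58], [-1.02, 4.17], [0.09, 2.62], [-3.14, 3.14]. Speed limits (rad/s): [2.57, 2.57, 3.14, 3.14, 3.14, 3.14].

### API

Orientations are given as a rotation vector (axis times angle).
In Python, from cell import * gives the robot as it stands.
- The arm moves only by the tool drive_tool, never from a script. Its argument "motion" is a list of rows, each a list of 3 entries, a list of its own where there are three numbers: the opening, from 0 (shut) to 1 (fully open), then the shift along the world's x, y, z in cm, then the turn about the world's z in rad. In form: [[jaw, [x, y, z], yaw], ...]. A call has exactly 8 rows; each row is the pose to reach, as a shift and turn from the pose commanded when the call began; what a row does not reach only later rows make up. A row lasts 1/12 s, in which the tool goes at most 41.7 mm and 7.16 degrees, less where a joint would pass 70% of its speed; a pose out of reach is approached as far as the arm can. A call with a gripper value outside its range is refused whole. The fingers move at their own pace and stop on an object; "grip_force" is the grip in N (left out, the last holds). Time passes only in rows, so rows that repeat a pose let the fingers close, or fill a call up. It gives the time, the measured TCP pose, the force, the opening and the grip force at its end, in the units of the state.
- get_obs(): the state, without advancing time (a new reading comes with each control period).
- get_image(name): name is "scene" or "side" or "wrist"; returns a dict with "img" (480x640x3 uint8, red, green, blue), "fx", "fy", "cx", "cy" (pixels), "R" (3x3) and "t" (3): a world point X has camera coordinates R X + t. Camera axes: x right, y down, z forward; pixel columns grow to the right and rows downward; lengths in mm; the calibration is good to about 2 mm. A picture is of the moment at which its call begins. There is no depth.
- finish_job(): hands the job in; it is judged then, once.
The state is a dict: "time": time; "qpos": joint angles; "dq": joint speeds; "joint_efforts": joint torques, N m; "tcp_pos": TCP position; "ee_rot": TCP orientation; "force": force on the tool from outside, world axes, zero at the start; "moment": the same for the moment, N m; "width": opening from 0.0 (shut) to 1.0 (fully open); "grip_force": force on a finger pad.
Only numpy, scipy, OpenCV 4.12 (cv2) and the standard library are available. Lean on these libraries where they do the work, as an engineer would, in place of code of your own. Each camera call takes 0.05 s, during which the arm holds its last target. There are 200 camera calls.

### The job

Take the little blue parts trolley by its push bar and roll it forward on its wheels until both front swivel castors trail straight behind their pivots, then steer it into the yellow marked bay. Lean its nose gently on the spring buffer, with roughly 10 newtons and never more than 16, for about a second, then ease off and let go, so that it stays parked straight and central in the bay with the castors still trailing and the tin standing on board. Do not lift or tip the trolley, and leave the roll of tape and the spray can alone.

Things in the scene. Friction and masses are not known exactly. Their poses are not given: they have to be found in the camera images.
- trolley: Small blue trolley, deck 130 x 96 mm, its top 34 mm above the bench; front panel 69 mm high with a rubber nose, fixed wheels at the rear, swivel castors in front. About 0.65 kg; rolls freely, skids sideways at a few newtons. Origin: on the bench under the deck's middle; x forward (to the nose), y left, z up. Rear axle at x = -48 mm. It starts roughly facing the bay, within about 0.4 rad.
- handle (a point): Middle of the trolley's black push bar: a round bar of 14 mm diameter, 80 mm long along the trolley's y, its axis 125 mm above the bench, 58 mm behind the trolley's origin, on two thin uprights at its ends (10 mm thick, 40 mm either side). Pinch it from above across the bar, fingers closing along the trolley's x. Axes as the trolley's.
- nose (a point): Middle of the trolley's rubber nose face, 70 mm ahead of the trolley's origin, 54 mm above the bench; the face is 80 mm wide, 22 mm high.
- axle_left (a point): Axle of the left front castor's wheel (22 mm diameter). It stands 10 mm from the castor's vertical pivot, which lies at trolley x = +42, y = +34 mm; its x axis points from axle to pivot, so it lies along the trolley's x when the castor trails straight (axle at trolley x = +32). Starts swung far out; about 50 mm of forward rolling brings it in line, backing swings it round.
- axle_right (a point): The same for the right front castor (pivot at trolley x = +42, y = -34 mm).
- dock: Fixed parking bay: two flat yellow side lines (150 mm long, 124 mm apart) and a front line; beyond it a dark steel track with a yellow carriage that carries the spring buffer. Origin: on the bench in the middle of the bay; x is the driving-in direction, towards the buffer. The trolley is to stand with its origin near this origin and its x along this x.
- buffer_mid (a point): Where the buffer's face would be with the carriage at its middle setting: on the bay's centre line, 70 mm from the bay's origin, 54 mm up. The buffer is a black rubber disc, 34 mm diameter, facing the bay. The carriage is clamped anywhere within 10 mm either side of middle: feel or see it. Spring about 2 N per mm, 25 mm travel; it pushes back, so a trolley let go under load rolls out.
- tin: Closed tin, 75 mm diameter, 58 mm high, about 0.25 kg, standing loose on the trolley's deck, its top 92 mm above the bench. Origin: middle of its underside.
- masking_tape: Roll of masking tape lying flat beyond the lane, 104 mm across, 25 mm high; to be left alone. Origin: middle of its underside.
- spray_can: Red spray can standing beyond the bay, 59 mm diameter, 198 mm high; to be left alone. Origin: middle of its underside.
Mind the look-alikes: they are no part of the job. What is shaped like the tin but grey is not meant.

How it is judged (in metres and radians):
On the way, in this order (a step that is already met when the one before it is completed fails the run):
1. rolled forward until both front castors trail straight (within 0.25 rad) (angle between the x axis of each of axle_left, axle_right and the x axis of trolley, either way round below 0.25 rad and x of each of axle_left, axle_right in the frame of trolley below 0.038 m), for 0.1 s.
2. the trolley, in the bay, leans on the buffer with more than 5 N for half a second (contact force between trolley and dock above 5 N and y of trolley in the frame of dock between -0.015 and 0.015 m), for 0.5 s.
At the end, for the whole second after the job is handed in: The trolley stands on its wheels at rest in the bay, nose towards the buffer: its origin within 22 mm along and 15 mm across of the bay's origin, its heading within 0.12 rad of the bay's, both front castors trailing within 0.35 rad of straight, the tin upright on the deck (x of trolley in the frame of dock between -0.022 and 0.022 m and y of trolley in the frame of dock between -0.015 and 0.015 m and angle between the x axis of trolley and the x axis of dock, either way round below 0.12 rad and x of handle in the frame of dock below 0 m and angle between the x axis of each of axle_left, axle_right and the x axis of trolley, either way round below 0.35 rad and x of each of axle_left, axle_right in the frame of trolley below 0.038 m and height (world z) of trolley below 0.004 m and angle between trolley's own z axis and vertical below 0.06 rad and height (world z) of tin above 0.028 m and angle between tin's own z axis and vertical below 0.1 rad and horizontal distance between tin and trolley below 0.045 m and linear speed of trolley below 0.01 m/s); the robot touches nothing.
It fails at once if the trolley presses on the buffer with more than 16 N (contact force between trolley and dock above 16 N).
It fails at once if the trolley is lifted (15 mm) or tipped (0.2 rad) (height (world z) of trolley above 0.015 m or angle between trolley's own z axis and vertical above 0.2 rad).
It fails at once if the tin tips over or leaves the trolley (angle between tin's own z axis and vertical above 0.4 rad or height (world z) of tin below 0.02 m).
It fails at once if the roll of tape or the spray can is moved by more than 20 mm (distance of any of masking_tape, spray_can from where it was at the start of the episode above 0.02 m).
It also fails if it takes over 72 s, if anything falls off the work surface, if the arm or the gripper's body presses on something with over 40 N, if the wrist force passes 120 N, or if a joint passes its speed limit or range.

## Working session

There is one attempt and no reset: what is moved stays moved. The work goes in short steps, Python scripts to look and compute and a tool call to move; the robot and the scene stay as the last step left them, time stands still between calls to the robot, and variables do not carry over. Pictures are saved under pics/ and viewed, at most 10 in all, crops included, and the job is handed in when it is done.

Besides the shell and the picture viewer there is one more tool, called after "Call:" by a JSON object that holds its "method" and its "body", one argument or row to a line. drive_tool: Moves the arm, as the interface text tells. Its arguments: {"type":"object","properties":{"motion":{"type":"array","items":{"type":"array"}},"grip_force":{"type":"number"}},"required":["motion"]}

```bash
mkdir -p pics; cat > h.py <<'E'
from cell import *
import numpy as np, cv2
def snap(n,f=None):
    d=get_image(n)
    if f: cv2.imwrite('pics/'+f,cv2.cvtColor(d['img'],cv2.COLOR_RGB2BGR))
    return d
def ray(d,uv,z):
    R=np.array(d['R']);t=np.array(d['t'])
    c=-R.T@t; v=R.T@np.array([(uv[0]-d['cx'])/d['fx'],(uv[1]-d['cy'])/d['fy'],1])
    return c+v*(z-c[2])/v[2]
def proj(d,X):
    p=np.array(d['R'])@np.array(X,float)+np.array(d['t'])
    return np.array([d['fx']*p[0]/p[2]+d['cx'],d['fy']*p[1]/p[2]+d['cy']])
E
python3 - <<'E'
from h import *
for n in("scene","side"):
    d=snap(n,n+'0.png'); print(n,-np.array(d['R']).T@d['t'],d['fx'])
    np.savez('pics/'+n+'0.npz',**d)
print(get_obs())
E
```

```text
scene [  -14.15069071 -1025.21943255   517.58207441] 504.38822262790904
side [  328.77444004 -1200.35301459   508.97235008] 537.1242385482077
{'time': 0.1, 'qpos': array([-1.19026960e-01,  5.33220425e-02,  1.61417279e+00, -2.66696564e-05,
        1.47599179e+00, -1.18975096e-01]), 'dq': array([-0.00042548, -0.00174508, -0.00333982, -0.00072624,  0.00197524,
       -0.00019921]), 'joint_efforts': array([ 6.14647306e-04, -3.94903493e+01, -3.71363103e+01, -4.52310599e-05,
        3.99340541e-03, -4.17574097e-05]), 'tcp_pos': array([6.24430816e+02, 4.41622785e-02, 2.30156992e+02]), 'ee_rot': array([-2.22045471e+00, -2.22034522e+00,  1.87094740e-03]), 'force': array([-0.45945443,  0.8535045 , -0.73135238]), 'moment': array([-0.02866681, -0.02005562, -0.02886706]), 'grip_force': 0.0, 'width': 1.000117926574178}
```

View pics/scene0.png

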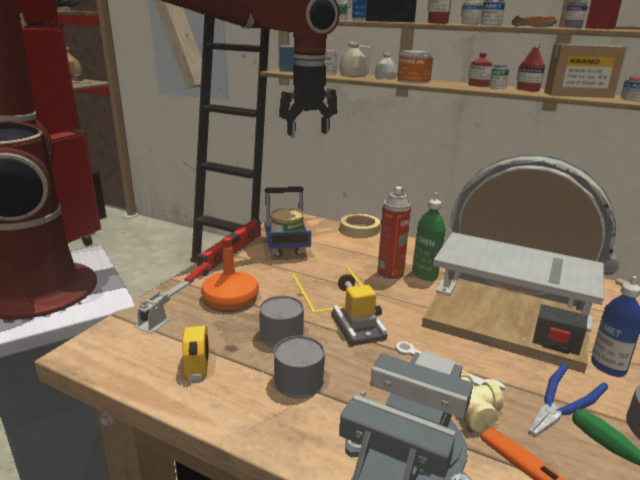

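View pics/side0.png

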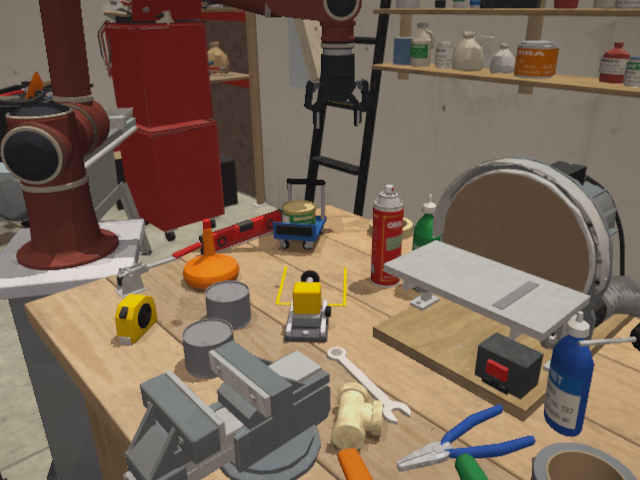

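The scene view shows the blue trolley at (288,235) with the gold and green tin on it and its push bar at (285,188). It also shows the bay's yellow lines at (300-340,280-310) with the yellow carriage at (360,302), the spray can at (395,235) and the tape at (360,225). In the side view the trolley is at (300,232), its bar at (306,182), the bay at (280-347,270-305) and the carriage at (307,298). The two plain grey tins, at (281,320) and (300,365) in the scene view, are look-alikes. The one meant stands on the blue trolley. I'll enlarge both views to confirm.

```bash
python3 - <<'E'
from h import *
a=cv2.imread('pics/scene0.png')[175:345,250:390]; b=cv2.imread('pics/side0.png')[170:340,240:380]
c=np.hstack([cv2.resize(a,None,fx=2.8,fy=2.8,interpolation=2),cv2.resize(b,None,fx=2.8,fy=2.8,interpolation=2)])
cv2.imwrite('pics/crop0.png',c); print(c.shape)
E
```

```text
(476, 784, 3)
```

View pics/crop0.png

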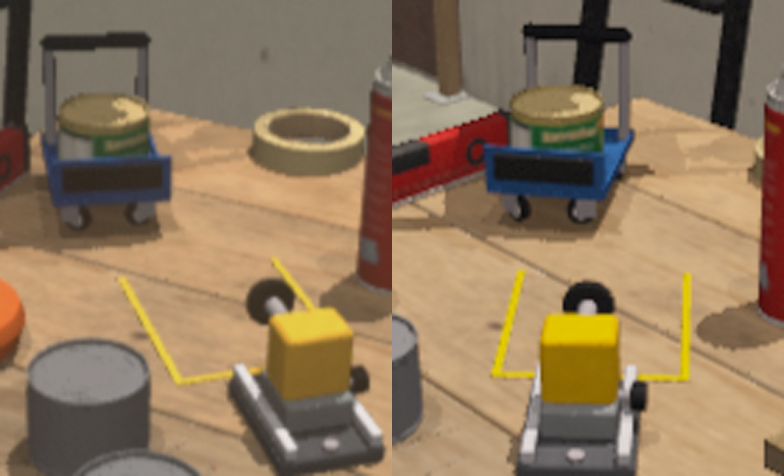

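The crop confirms the gold and green tin on the blue deck, with the push bar behind it. The bar runs (43,42)-(150,40) in the left crop and (525,32)-(630,36) in the right. The bay corners and the buffer disc, at (270,302) left and (587,303) right, are clear. Next I cast rays.

```bash
cat >> h.py <<'E'
S0=dict(np.load('pics/scene0.npz')); D0=dict(np.load('pics/side0.npz'))
def tri(p,q,a=S0,b=D0):
    P=[np.array(k['R']) for k in(a,b)]
    M=[np.array([[k['fx'],0,k['cx']],[0,k['fy'],k['cy']],[0,0,1]])@np.c_[np.array(k['R']),np.array(k['t'])] for k in(a,b)]
    X=cv2.triangulatePoints(M[0],M[1],np.array(p,float).reshape(2,1),np.array(q,float).reshape(2,1)).ravel()
    return X[:3]/X[3]
E
python3 - <<'E'
from h import *
np.set_printoptions(precision=1,suppress=True)
s=lambda u,v:(250+u/2.8,175+v/2.8); e=lambda u,v:(240+(u-392)/2.8,170+v/2.8)
print('bar',[ray(S0,s(*p),125) for p in((43,42),(150,40))],[ray(D0,e(*p),125) for p in((525,32),(630,36))])
print('bar tri',tri(s(43,42),e(525,32)),tri(s(150,40),e(630,36)))
print('noseC scene', tri(s(112,177),e(548,170)), ray(S0,s(112,177),54),ray(D0,e(548,170),54))
print('nose ends scene',[ray(S0,s(*p),54) for p in((63,179),(161,176))],'side',[ray(D0,e(*p),54) for p in((497,168),(600,173))])
for n,p,q in(('nl',(180,381),(495,376)),('fl',(122,280),(520,272)),('fr',(275,260),(687,273))): print(n,ray(S0,s(*p),0),ray(D0,e(*q),0),tri(s(*p),e(*q)))
print('nr',ray(D0,e(687,377),0))
print('disc',tri(s(270,302),e(587,303)),ray(D0,e(587,303),54),ray(S0,s(270,302),54))
E
```

```text
bar [array([502.6,  -9.5, 125. ]), array([584.7, -48.4, 125. ])] [array([505.1, -11.7, 125. ]), array([587.7, -42.6, 125. ])]
bar tri [506.5  -1.8 121.9] [587.3 -44.3 124.5]
noseC scene [ 502.5 -127.    47.2] [ 493.9 -141.9   54. ] [ 500.3 -140.8   54. ]
nose ends scene [array([ 458.5, -126.1,   54. ]), array([ 528.6, -159.5,   54. ])] side [array([ 462.4, -127.9,   54. ]), array([ 538.4, -155.8,   54. ])]
nl [ 427.8 -348.9    0. ] [ 427.8 -348.3    0. ] [ 427.7 -349.     0.3]
fl [ 465.3 -207.2    0. ] [ 467.  -202.8    0. ] [ 466.5 -205.1    0. ]
fr [ 585.8 -239.3    0. ] [ 588.2 -232.4    0. ] [ 586.3 -238.5    1.5]
nr [ 550.2 -377.4    0. ]
disc [ 486.3 -366.6   54.9] [ 487.5 -361.7   54. ] [ 485.1 -368.4   54. ]
```

The measurements agree in both views:
- **Bar:** middle about (545,-28,125), 82 to 91 mm long.
- **Trolley:** heading about -1.97 rad, origin about (523,-79).
- **Dock:** origin about (508,-292), heading about -1.82 rad.
- **Buffer:** face about 75 mm ahead of the dock origin.

I'll move above the bar next.

Call:
{"method": "drive_tool", "body": {
  "motion": [
    [0.6, [-1, -0.3, 0], 0.12],
    [0.6, [-2, -0.7, 0], 0.24],
    [0.6, [-3, -1, 0], 0.36],
    [0.6, [-4, -1.4, 0], 0.48],
    [0.6, [-5, -1.8, 0], 0.6],
    [0.6, [-6, -2.1, 0], 0.72],
    [0.6, [-7, -2.5, 0], 0.84],
    [0.6, [-8, -2.8, 0], 0.96]
  ]
}}

```text
time: 0.77
tcp_pos: [544.1, -28.2, 230.7]
ee_rot: [-0.936, -2.998, 0.0]
force: [0.7, 0.0, 0.5]
width: 0.603
grip_force: 0.0
```

Call:
{"method": "drive_tool", "body": {
  "motion": [
    [0.6, [0, 0, -0.5], 0.1],
    [0.6, [0, 0, -1], 0.21],
    [0.6, [0, 0, -1.5], 0.21],
    [0.6, [0, 0, -2], 0.21],
    [0.6, [0, 0, -2.5], 0.21],
    [0.6, [0, 0, -3], 0.21],
    [0.6, [0, 0, -3], 0.21],
    [0.6, [0, 0, -3], 0.21]
  ]
}}

```text
time: 1.43
tcp_pos: [544.8, -27.9, 200.7]
ee_rot: [-0.626, -3.077, 0.0]
force: [0.0, 0.7, 0.1]
width: 0.601
grip_force: 0.0
```

```bash
python3 - <<'E'
from h import *
d=snap('wrist','w1.png'); np.savez('pics/w1.npz',**d)
o=get_obs(); print(o['tcp_pos'],o['ee_rot'],o['qpos'],o['width'],o['force'])
for p in((545,-28,125),(508,-44*0,125),(523,-79,92)): print(proj(d,p))
E
```

```text
[545.00613027 -27.96441104 201.21604365] [-6.25943786e-01 -3.07836227e+00  5.75234735e-05] [-1.87636812e-01 -1.16526224e-01  1.82888294e+00 -3.38949777e-05
  1.42947266e+00 -1.35722480e+00] 0.6021390764739738 [ 0.66945862 -0.14910082  0.36066404]
[323.41279864 247.74885071]
[341.27038135 181.3583563 ]
[250.9155377  232.09597947]
```

View pics/w1.png

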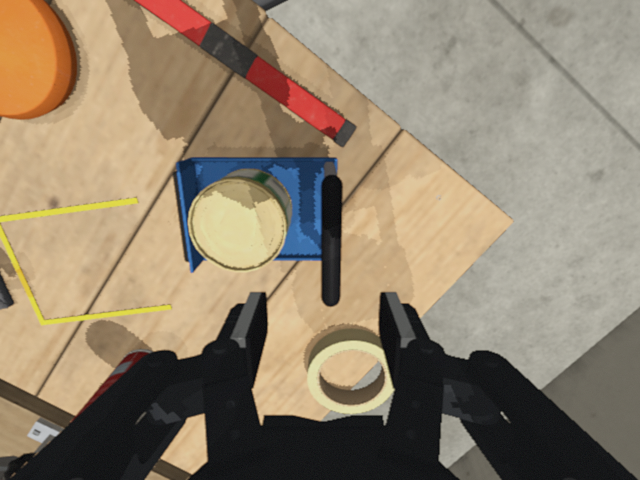

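The wrist view shows the bar at (332,175)-(331,304), nearly parallel to the pads, and the tin at (239,223). The bay lines run (5,218)-(136,201) and (42,322)-(170,307).

```bash
python3 - <<'E'
from h import *
np.set_printoptions(precision=1,suppress=True)
d=dict(np.load('pics/w1.npz')); im=d['img'].astype(int)
m=((im.max(2)<60)).astype(np.uint8); m[:165]=0; m[310:]=0; m[:,:310]=0; m[:,355:]=0
n,l,st,c=cv2.connectedComponentsWithStats(m); i=1+np.argmax(st[1:,4]); ys,xs=np.where(l==i)
(cx,cy),(w,h),a=cv2.minAreaRect(np.c_[xs,ys].astype(np.float32)); k=np.polyfit(ys,xs,1); print(st[i],cx,cy,w,h,a,k)
y0,y1=ys.min(),ys.max(); A=ray(d,(np.polyval(k,y0),y0),125);B=ray(d,(np.polyval(k,y1),y1),125)
print('bar',A,B,(A+B)/2,np.linalg.norm(A-B),np.degrees(np.arctan2(*(B-A)[1::-1])))
hsv=cv2.cvtColor(d['img'],cv2.COLOR_RGB2HSV); y=cv2.inRange(hsv,(22,170,120),(34,255,255)); y[:190]=0;y[335:]=0;y[:,180:]=0
pts=[(136,201),(5,217.5),(42.5,322),(170,307)]
P=[ray(d,p,0)[:2] for p in pts]; fl,nl,nr,fr=P
print(P, np.linalg.norm(fl-nl),np.linalg.norm(nl-nr))
for a,b in((fl,nl),(fr,nr)): print(np.degrees(np.arctan2(*(b-a)[::-1])))
print('perp',np.degrees(np.arctan2(*(nr-nl)[::-1])))
E
```

```text
[ 320  175   22  131 2385] 330.32623291015625 239.97271728515625 19.901594161987305 130.1276092529297 1.3322197198867798 [ -0.  333.3]
bar [501.9  -4.2 125. ] [587.3 -40.7 125. ] [544.6 -22.4 125. ] 92.90068188237412 -23.152385241308284
[array([ 467.4, -202. ]), array([ 429.3, -336.2]), array([ 546.4, -379.3]), array([ 586.8, -234.1])] 139.5653919446582 124.81845712502685
-105.85055812414267
-105.53847500639466
perp -20.185685266401254
```

Call:
{"method": "drive_tool", "body": {
  "motion": [
    [0.6, [0, 0.3, 0], 0],
    [0.6, [0, 0.5, -1], 0],
    [0.6, [0, 0.5, -2.5], 0],
    [0.6, [0, 0.5, -4], 0],
    [0.6, [0, 0.5, -5.5], 0],
    [0.6, [0, 0.5, -7], 0],
    [0.6, [0, 0.5, -8.3], 0],
    [0.6, [0, 0.5, -9.3], 0]
  ]
}}

```text
time: 2.15
tcp_pos: [544.3, -22.7, 106.5]
ee_rot: [-0.625, -3.077, 0.0]
force: [-0.3, 0.4, 0.3]
width: 0.601
grip_force: 0.0
```

Call:
{"method": "drive_tool", "body": {
  "motion": [
    [0.5, [0, 0, 0], 0],
    [0.4, [0, 0, 0], 0],
    [0.35, [0, 0, 0], 0],
    [0.3, [0, 0, 0], 0],
    [0.25, [0, 0, 0], 0],
    [0.2, [0, 0, 0], 0],
    [0.15, [0, 0, 0], 0],
    [0.1, [0, 0, 0], 0]
  ],
  "grip_force": 30
}}

```text
time: 2.82
tcp_pos: [545.5, -23.1, 109.1]
ee_rot: [0.625, 3.077, 0.0]
force: [-0.5, 0.5, 2.3]
width: 0.15
grip_force: 29.2
```

```bash
cat > dock.py <<'E'
from h import *
# yellow bay lines: mask, ground-plane points, fitLine
for n,d,box in(('scene',S0,(265,315,290,362)),('side',D0,(263,310,272,352))):
    hsv=cv2.cvtColor(d['img'],cv2.COLOR_RGB2HSV); m=cv2.inRange(hsv,(20,130,110),(36,255,255))
    r0,r1,c0,c1=box; ys,xs=np.where(m[r0:r1,c0:c1]>0)
    G=np.array([ray(d,(x+c0,y+r0),0)[:2] for x,y in zip(xs,ys)])
    for k,(a,b) in dict(L=((466.5,-205),(427.8,-349)),R=((586.5,-236),(550.2,-377))).items():
        a,b=np.array(a),np.array(b); u=(b-a)/np.linalg.norm(b-a); w=np.array([-u[1],u[0]])
        q=G-a; g=G[(abs(q@w)<7)&(q@u<138)&(q@u>-15)]
        if len(g)<20: print(n,k,len(g)); continue
        f=cv2.fitLine(g.astype(np.float32),cv2.DIST_HUBER,0,.01,.01).ravel(); v=f[:2]*np.sign(f[:2]@u)
        t=(-290-f[3])/v[1]
        print(n,k,len(g),'deg %.2f'%np.degrees(np.arctan2(v[1],v[0])),'x at y=-290: %.1f'%(f[2]+t*v[0]),'extent',((g-f[2:])@v).min()*1,((g-f[2:])@v).max(), f[2:]+v*((g-f[2:])@v).min())
E
python3 dock.py; python3 -c "
from h import *; o=get_obs(); print(o['tcp_pos'],o['width'],o['force'],o['grip_force'])"
```

```text
scene L 137 deg -105.30 x at y=-290: 442.6 extent -74.21845956666402 66.18518431210121 [ 466.60886553 -202.15625927]
scene R 79 deg -106.93 x at y=-290: 570.3 extent -45.05163631698333 49.28492152892786 [ 587.09289834 -235.00566765]
side L 133 deg -105.28 x at y=-290: 443.1 extent -76.95390912216405 67.43982427349519 [ 468.33878882 -197.59798071]
side R 133 deg -105.03 x at y=-290: 572.1 extent -77.513054862269 65.50645043347008 [ 588.23798411 -229.94353854]
[545.50018353 -23.0631912  109.10563129] 0.1500312282596658 [-0.53996653  0.48804481  2.26780056] 29.188675582408905
```

The grasp is good: width 0.15, about the bar's 14 mm, at 29 N. The dock's centre line runs through (507,-291) at -105.2°. Now I plan the S-curve for the rear axle.

```bash
cat > plan.py <<'E'
import numpy as np, sys
from scipy.interpolate import CubicHermiteSpline as H
th=np.radians(-105.2); O=np.array([507,-291.]); u=np.array([np.cos(th),np.sin(th)]); w=np.array([-u[1],u[0]])
def plan(h,rel,xs,xend,N):
    a=h+10*np.array([np.cos(th+rel),np.sin(th+rel)])-O; x0,y0=a@u,a@w
    c=H([x0,xs],[y0,0],[np.tan(rel),0])
    X=np.linspace(x0,xend,N+1); out=[]
    for x in X:
        y,s=(c(x),c(x,1)) if x<xs else (0,0)
        r=np.arctan(s); out.append([*(O+u*x+w*y-10*np.array([np.cos(th+r),np.sin(th+r)])),r])
    return x0,y0,np.array(out)
if __name__=='__main__':
    x0,y0,P=plan(np.array([545,-23.]),np.radians(-7.95),-80,-52,56); print(x0,y0)
    for k in range(0,56,8):
        q=P[k+1:k+9]-P[k]; print(k//8,[[round(float(a)/10,2),round(float(b)/10,2),round(float(r),3)] for a,b,r in q], P[k+8].round(2))
E
python3 plan.py
```

```text
-258.6837178759108 -34.97916184743114
0 [[-0.17, -0.33, 0.035], [-0.33, -0.67, 0.068], [-0.48, -1.01, 0.1], [-0.61, -1.35, 0.131], [-0.74, -1.7, 0.161], [-0.85, -2.06, 0.189], [-0.95, -2.41, 0.216], [-1.04, -2.77, 0.242]] [ 5.3463e+02 -5.0730e+01  1.0000e-01]
1 [[-0.08, -0.36, 0.024], [-0.15, -0.73, 0.046], [-0.21, -1.1, 0.067], [-0.26, -1.47, 0.087], [-0.3, -1.85, 0.105], [-0.34, -2.22, 0.122], [-0.37, -2.6, 0.137], [-0.39, -2.98, 0.151]] [ 5.3076e+02 -8.0560e+01  2.5000e-01]
2 [[-0.01, -0.38, 0.012], [-0.02, -0.77, 0.024], [-0.03, -1.15, 0.033], [-0.03, -1.53, 0.042], [-0.02, -1.92, 0.049], [-0.01, -2.31, 0.055], [0.0, -2.7, 0.06], [0.02, -3.08, 0.063]] [ 5.3095e+02 -1.1139e+02  3.2000e-01]
3 [[0.02, -0.39, 0.002], [0.04, -0.78, 0.003], [0.06, -1.16, 0.003], [0.08, -1.55, 0.002], [0.11, -1.94, -0.001], [0.13, -2.33, -0.005], [0.15, -2.71, -0.01], [0.17, -3.1, -0.017]] [ 5.3267e+02 -1.4240e+02  3.0000e-01]
4 [[0.02, -0.39, -0.008], [0.04, -0.77, -0.017], [0.05, -1.15, -0.027], [0.07, -1.54, -0.039], [0.07, -1.92, -0.051], [0.08, -2.3, -0.066], [0.08, -2.68, -0.081], [0.08, -3.06, -0.099]] [ 5.3345e+02 -1.7295e+02  2.0000e-01]
5 [[-0.01, -0.38, -0.019], [-0.02, -0.75, -0.039], [-0.04, -1.12, -0.06], [-0.07, -1.5, -0.083], [-0.11, -1.87, -0.107], [-0.15, -2.24, -0.133], [-0.2, -2.6, -0.161], [-0.26, -2.97, -0.189]] [ 5.3087e+02 -2.0264e+02  1.0000e-02]
6 [[-0.08, -0.36, -0.012], [-0.18, -0.72, -0.012], [-0.28, -1.07, -0.012], [-0.37, -1.43, -0.012], [-0.47, -1.78, -0.012], [-0.57, -2.14, -0.012], [-0.66, -2.5, -0.012], [-0.76, -2.85, -0.012]] [ 523.26 -231.17    0.  ]
```

Call:
{"method": "drive_tool", "body": {
  "motion": [
    [0.1, [-0.15, -0.33, 0], 0.035],
    [0.1, [-0.33, -0.67, 0], 0.07],
    [0.1, [-0.48, -1.0, 0], 0.1],
    [0.1, [-0.6, -1.35, 0], 0.13],
    [0.1, [-0.74, -1.7, 0], 0.16],
    [0.1, [-0.85, -2.05, 0], 0.19],
    [0.1, [-0.95, -2.4, 0], 0.215],
    [0.1, [-1.04, -2.77, 0], 0.24]
  ],
  "grip_force": 45
}}

```text
time: 3.48
tcp_pos: [535.2, -50.6, 109.3]
ee_rot: [0.25, 3.13, 0.001]
force: [-0.3, 1.9, 2.3]
width: 0.147
grip_force: 44.2
```

Call:
{"method": "drive_tool", "body": {
  "motion": [
    [0.1, [-0.08, -0.36, 0], 0.025],
    [0.1, [-0.15, -0.73, 0], 0.045],
    [0.1, [-0.2, -1.1, 0], 0.065],
    [0.1, [-0.25, -1.47, 0], 0.085],
    [0.1, [-0.3, -1.85, 0], 0.105],
    [0.1, [-0.34, -2.2, 0], 0.12],
    [0.1, [-0.37, -2.6, 0], 0.135],
    [0.1, [-0.4, -3.0, 0], 0.15]
  ]
}}

```text
time: 4.15
tcp_pos: [531.2, -81.0, 109.2]
ee_rot: [0.015, 3.14, -0.0]
force: [0.2, 2.1, 5.9]
width: 0.148
grip_force: 44.4
```

Call:
{"method": "drive_tool", "body": {
  "motion": [
    [0.1, [0, -0.38, 0], 0.012],
    [0.1, [-0.02, -0.77, 0], 0.025],
    [0.1, [-0.03, -1.15, 0], 0.035],
    [0.1, [-0.03, -1.53, 0], 0.045],
    [0.1, [-0.02, -1.92, 0], 0.05],
    [0.1, [0, -2.3, 0], 0.055],
    [0.1, [0, -2.7, 0], 0.06],
    [0.1, [0.02, -3.1, 0], 0.065]
  ]
}}

```text
time: 4.82
tcp_pos: [531.4, -112.1, 109.2]
ee_rot: [-0.086, 3.139, -0.0]
force: [1.3, 2.2, 5.2]
width: 0.143
grip_force: 44.4
```

```bash
python3 - <<'E'
from h import *
o=get_obs(); print(o['tcp_pos'],o['ee_rot'],o['force'],o['width'])
a=snap('scene'); b=snap('side'); np.savez('pics/scene2.npz',**a); np.savez('pics/side2.npz',**b)
f=lambda i,x,y:cv2.resize(cv2.cvtColor(i['img'],cv2.COLOR_RGB2BGR)[y:y+170,x:x+140],None,fx=2.8,fy=2.8,interpolation=2)
cv2.imwrite('pics/c2.png',np.hstack([f(a,250,160),f(b,240,160)]))
E
```

```text
[ 531.41609284 -112.14688327  109.18731497] [-8.63760950e-02  3.13887544e+00 -4.56537565e-04] [1.34354633 2.20374244 5.18675593] 0.14296395164912917
```

View pics/c2.png

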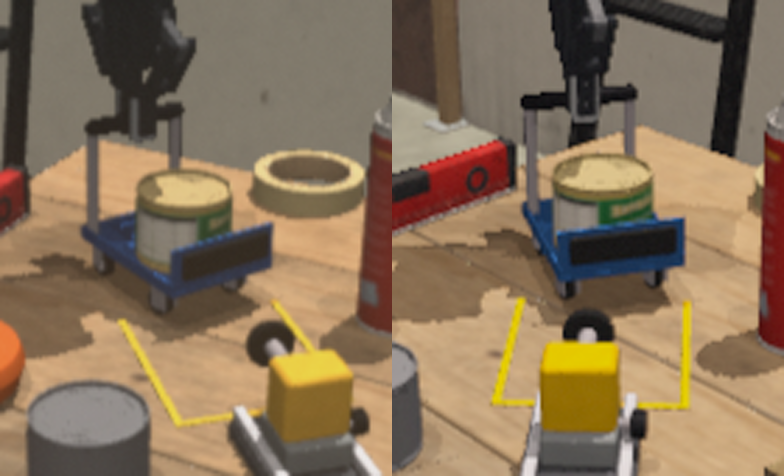

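Going well. The trolley at (190,240) left and (600,230) right is turned toward the bay line, the tin is still seated and the bar is in the pads. I carry on.

Call:
{"method": "drive_tool", "body": {
  "motion": [
    [0.1, [0.02, -0.39, 0], 0],
    [0.1, [0.04, -0.78, 0], 0],
    [0.1, [0.06, -1.15, 0], 0],
    [0.1, [0.08, -1.55, 0], 0],
    [0.1, [0.1, -1.95, 0], 0],
    [0.1, [0.13, -2.3, 0], -0.005],
    [0.1, [0.15, -2.7, 0], -0.01],
    [0.1, [0.17, -3.1, 0], -0.02]
  ]
}}

```text
time: 5.58
tcp_pos: [533.1, -142.8, 109.2]
ee_rot: [-0.054, 3.14, -0.0]
force: [0.0, 1.7, 6.6]
width: 0.144
grip_force: 44.5
```

Call:
{"method": "drive_tool", "body": {
  "motion": [
    [0.1, [0.02, -0.39, 0], -0.008],
    [0.1, [0.04, -0.77, 0], -0.017],
    [0.1, [0.05, -1.15, 0], -0.027],
    [0.1, [0.07, -1.54, 0], -0.04],
    [0.1, [0.07, -1.92, 0], -0.05],
    [0.1, [0.08, -2.3, 0], -0.065],
    [0.1, [0.08, -2.7, 0], -0.08],
    [0.1, [0.08, -3.05, 0], -0.1]
  ]
}}

```text
time: 6.25
tcp_pos: [534.0, -173.5, 109.1]
ee_rot: [0.104, 3.138, -0.001]
force: [-0.4, 0.9, 5.7]
width: 0.146
grip_force: 44.5
```

Call:
{"method": "drive_tool", "body": {
  "motion": [
    [0.1, [0, -0.38, 0], -0.02],
    [0.1, [-0.02, -0.75, 0], -0.04],
    [0.1, [-0.04, -1.1, 0], -0.06],
    [0.1, [-0.07, -1.5, 0], -0.083],
    [0.1, [-0.1, -1.87, 0], -0.107],
    [0.1, [-0.15, -2.2, 0], -0.133],
    [0.1, [-0.2, -2.6, 0], -0.16],
    [0.1, [-0.26, -2.97, 0], -0.19]
  ]
}}

```text
time: 6.92
tcp_pos: [531.4, -203.3, 109.2]
ee_rot: [0.402, 3.114, -0.001]
force: [1.9, 0.6, 5.5]
width: 0.145
grip_force: 44.5
```

```bash
cat > look.py <<'E'
from h import *
import sys
from plan import th,O,u,w
np.set_printoptions(precision=2,suppress=True)
o=get_obs(); R=cv2.Rodrigues(o['ee_rot'])[0]; y=R[:,1]; y=y*np.sign(-y[1]); a=np.arctan2(y[1],y[0])
h=o['tcp_pos'][:2]; og=h+58*y[:2]-O
print('tcp',o['tcp_pos'],'rel heading',a-th,'origin in dock',og@u,og@w,'F along',o['force'][:2]@u,'F',o['force'],'w',o['width'])
a=snap('scene'); b=snap('side')
f=lambda i,x,y:cv2.resize(cv2.cvtColor(i['img'],cv2.COLOR_RGB2BGR)[y:y+170,x:x+140],None,fx=2.8,fy=2.8,interpolation=2)
cv2.imwrite('pics/'+sys.argv[1]+'.png',np.hstack([f(a,260,170),f(b,240,160)]))
np.savez('pics/'+sys.argv[1]+'a.npz',**a);np.savez('pics/'+sys.argv[1]+'b.npz',**b)
E
python3 look.py c3
```

```text
tcp [ 531.43 -203.31  109.18] rel heading 0.008684419626901363 origin in dock -33.029973913642316 1.0850948992115985 F along -1.0330573082507926 F [1.9  0.55 5.53] w 0.14465237393932254
```

View pics/c3.png

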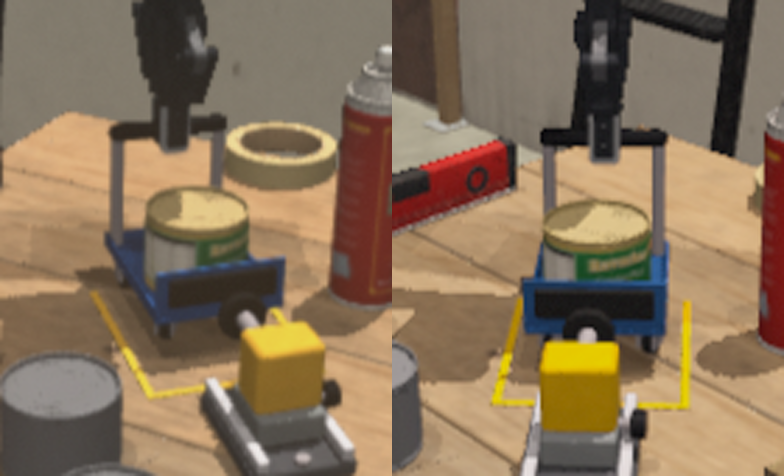

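The trolley is in the bay mouth, straight, with the tin in place. The nose centre is near (222,285) left and (594,302) right, and the disc is at (242,313) and (587,325). I check the nose position numerically.

```bash
python3 - <<'E'
from h import *
from plan import *
np.set_printoptions(precision=1,suppress=True)
a=dict(np.load('pics/c3a.npz'));b=dict(np.load('pics/c3b.npz'))
for n,d,ps,ox,oy in(('scene',a,[(168,292),(281,277)],260,170),('side',b,[(533-392,305),(656-392,303)],240,160)):
    P=[ray(d,(ox+x/2.8,oy+y/2.8),54)[:2]-O for x,y in ps]; P=[np.array([p@u,p@w]) for p in P]
    e=P[1]-P[0]; print(n,P,(P[0]+P[1])/2,np.linalg.norm(e))
E
```

```text
scene [array([ 35.8, -38.4]), array([35.4, 45.2])] [35.6  3.4] 83.62525076676091
side [array([ 38.3, -38.7]), array([32.2, 42.8])] [35.3  2.1] 81.70820975005307
```

Call:
{"method": "drive_tool", "body": {
  "motion": [
    [0.1, [-0.1, -0.28, 0], -0.01],
    [0.1, [-0.2, -0.57, 0], -0.01],
    [0.1, [-0.3, -0.86, 0], -0.01],
    [0.1, [-0.4, -1.14, 0], -0.01],
    [0.1, [-0.5, -1.43, 0], -0.01],
    [0.1, [-0.6, -1.72, 0], -0.01],
    [0.1, [-0.68, -2.0, 0], -0.01],
    [0.1, [-0.76, -2.3, 0], -0.01]
  ]
}}

```text
time: 7.68
tcp_pos: [524.1, -226.2, 109.2]
ee_rot: [0.415, 3.111, -0.0]
force: [2.6, 1.2, 5.1]
width: 0.143
grip_force: 44.4
```

Call:
{"method": "drive_tool", "body": {
  "motion": [
    [0.1, [-0.03, -0.12, 0], 0],
    [0.1, [-0.06, -0.24, 0], 0],
    [0.1, [-0.1, -0.36, 0], 0],
    [0.1, [-0.13, -0.48, 0], 0],
    [0.1, [-0.16, -0.6, 0], 0],
    [0.1, [-0.2, -0.73, 0], 0],
    [0.1, [-0.24, -0.87, 0], 0],
    [0.1, [-0.26, -0.97, 0], 0]
  ]
}}

```text
time: 8.35
tcp_pos: [521.4, -235.9, 109.2]
ee_rot: [0.415, 3.111, -0.001]
force: [2.3, 1.3, 5.1]
width: 0.147
grip_force: 44.5
```

```bash
python3 look.py c4
```

```text
tcp [ 521.45 -235.93  109.19] rel heading -0.0001775920419881949 origin in dock 1.0632787884312531 -0.5058857030409025 F along -1.8426887067405298 F [2.27 1.29 5.11] w 0.14697045887883023
```

Call:
{"method": "drive_tool", "body": {
  "motion": [
    [0.1, [-0.01, -0.05, 0], 0],
    [0.1, [-0.03, -0.1, 0], 0],
    [0.1, [-0.04, -0.15, 0], 0],
    [0.1, [-0.05, -0.2, 0], 0],
    [0.1, [-0.07, -0.25, 0], 0],
    [0.1, [-0.08, -0.3, 0], 0],
    [0.1, [-0.1, -0.35, 0], 0],
    [0.1, [-0.11, -0.4, 0], 0]
  ]
}}

```text
time: 9.12
tcp_pos: [520.7, -238.4, 109.2]
ee_rot: [0.415, 3.111, 0.004]
force: [3.5, 6.9, 6.6]
width: 0.146
grip_force: 44.7
```

Call:
{"method": "drive_tool", "body": {
  "motion": [
    [0.1, [-0.01, -0.04, 0], 0],
    [0.1, [-0.02, -0.08, 0], 0],
    [0.1, [-0.03, -0.12, 0], 0],
    [0.1, [-0.04, -0.16, 0], 0],
    [0.1, [-0.05, -0.2, 0], 0],
    [0.1, [-0.06, -0.24, 0], 0],
    [0.1, [-0.07, -0.27, 0], 0],
    [0.1, [-0.08, -0.3, 0], 0]
  ]
}}

```text
time: 9.78
tcp_pos: [520.1, -240.2, 109.2]
ee_rot: [0.415, 3.111, 0.008]
force: [4.4, 9.7, 7.9]
width: 0.149
grip_force: 44.9
```

Net of rolling drag the contact is about 8.7 N. I add a touch and hold for over a second.

Call:
{"method": "drive_tool", "body": {
  "motion": [
    [0.1, [-0.01, -0.03, 0], 0],
    [0.1, [-0.02, -0.07, 0], 0],
    [0.1, [-0.02, -0.07, 0], 0],
    [0.1, [-0.02, -0.07, 0], 0],
    [0.1, [-0.02, -0.07, 0], 0],
    [0.1, [-0.02, -0.07, 0], 0],
    [0.1, [-0.02, -0.07, 0], 0],
    [0.1, [-0.02, -0.07, 0], 0]
  ]
}}

```text
time: 10.45
tcp_pos: [520.0, -240.7, 109.3]
ee_rot: [0.415, 3.111, 0.009]
force: [4.2, 9.6, 8.3]
width: 0.147
grip_force: 44.9
```

Call:
{"method": "drive_tool", "body": {
  "motion": [
    [0.1, [0, 0, 0], 0],
    [0.1, [0, 0, 0], 0],
    [0.1, [0, 0, 0], 0],
    [0.1, [0, 0, 0], 0],
    [0.1, [0, 0, 0], 0],
    [0.1, [0, 0, 0], 0],
    [0.1, [0, 0, 0], 0],
    [0.1, [0, 0, 0], 0]
  ]
}}

```text
time: 11.12
tcp_pos: [520.0, -240.7, 109.3]
ee_rot: [0.415, 3.111, 0.009]
force: [4.4, 10.4, 7.4]
width: 0.143
grip_force: 44.9
```

```bash
python3 look.py c5
```

```text
tcp [ 520.01 -240.66  109.25] rel heading 0.00031581831989968556 origin in dock 6.005190618343279 -0.6266099447828825 F along -11.20286788428204 F [ 4.39 10.42  7.36] w 0.14266708590628474
```

Held about 1.4 s near 10 N. Now I ease off slowly.

Call:
{"method": "drive_tool", "body": {
  "motion": [
    [0.1, [0.03, 0.1, 0], 0],
    [0.1, [0.05, 0.2, 0], 0],
    [0.1, [0.08, 0.3, 0], 0],
    [0.1, [0.1, 0.4, 0], 0],
    [0.1, [0.13, 0.5, 0], 0],
    [0.1, [0.16, 0.6, 0], 0],
    [0.1, [0.18, 0.67, 0], 0],
    [0.1, [0.2, 0.75, 0], 0]
  ]
}}

```text
time: 11.88
tcp_pos: [521.2, -236.2, 109.1]
ee_rot: [0.415, 3.112, -0.002]
force: [1.3, -0.8, 5.5]
width: 0.148
grip_force: 44.5
```

Call:
{"method": "drive_tool", "body": {
  "motion": [
    [0.1, [0, 0, 0], 0],
    [0.1, [0, 0, 0], 0],
    [0.1, [0, 0, 0], 0],
    [0.1, [0, 0, 0], 0],
    [0.1, [0, 0, 0], 0],
    [0.1, [0, 0, 0], 0],
    [0.1, [0, 0, 0], 0],
    [0.1, [0, 0, 0], 0]
  ]
}}

```text
time: 12.55
tcp_pos: [521.2, -236.1, 109.1]
ee_rot: [0.415, 3.112, -0.001]
force: [1.5, 0.8, 6.1]
width: 0.145
grip_force: 44.5
```

```bash
python3 look.py c6
```

```text
tcp [ 521.22 -236.12  109.14] rel heading 4.798402945627167e-05 origin in dock 1.314902449306838 -0.6598504211921639 F along -1.1252813859853041 F [1.48 0.76 6.11] w 0.14543743478440874
```

View pics/c6.png

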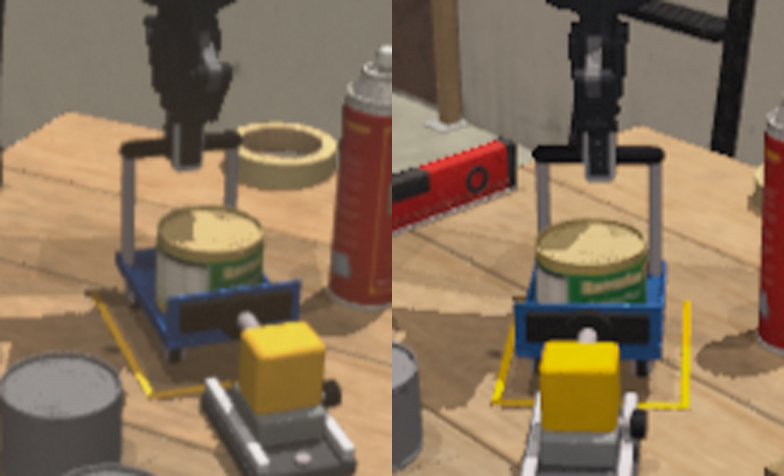

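The trolley stands straight in the bay, with its nose at the disc (245,318) left and (587,325) right, almost no load and the tin on board. I open gently and lift off.

Call:
{"method": "drive_tool", "body": {
  "motion": [
    [0.16, [0, 0, 0], 0],
    [0.2, [0, 0, 0], 0],
    [0.25, [0, 0, 0], 0],
    [0.3, [0, 0, 0], 0],
    [0.35, [0, 0, 0], 0],
    [0.45, [0, 0, 0], 0],
    [0.55, [0, 0, 0], 0],
    [0.6, [0, 0, 0], 0]
  ],
  "grip_force": 20
}}

```text
time: 13.32
tcp_pos: [520.2, -235.8, 108.1]
ee_rot: [-0.416, -3.113, -0.0]
force: [0.6, 0.2, -0.7]
width: 0.601
grip_force: 0.0
```

Call:
{"method": "drive_tool", "body": {
  "motion": [
    [0.6, [0, 0, 0.3], 0],
    [0.6, [0, 0, 1], 0],
    [0.6, [0, 0, 2], 0],
    [0.6, [0, 0, 3.5], 0],
    [0.6, [0, 0, 5], 0],
    [0.6, [0, 0, 6.5], 0],
    [0.6, [0, 0, 8], 0],
    [0.6, [0, 0, 9.5], 0]
  ]
}}

```text
time: 13.98
tcp_pos: [520.7, -236.0, 205.6]
ee_rot: [0.416, 3.112, -0.001]
force: [0.4, -0.3, 1.3]
width: 0.598
grip_force: 0.0
```

```bash
python3 look.py c7
```

```text
tcp [ 520.68 -235.96  205.58] rel heading -0.0004578740909095824 origin in dock 1.2960876733202797 -1.2557999035890548 F along 0.15256292209033734 F [ 0.42 -0.27  1.28] w 0.5980531817488234
```

View pics/c7.png

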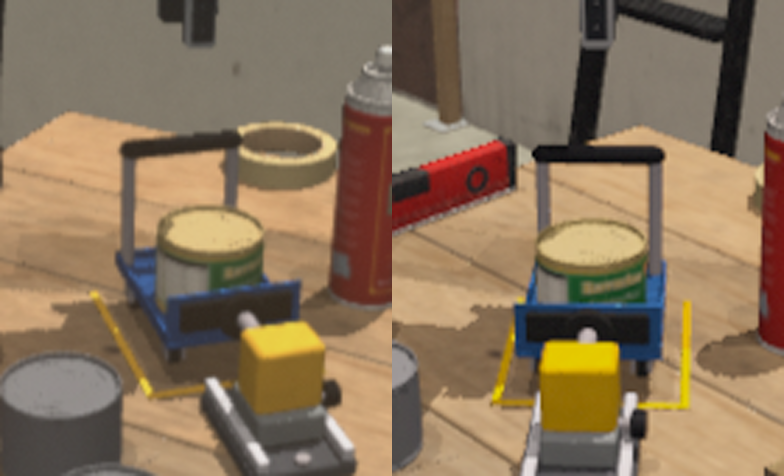

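The trolley has not moved since release: straight and central, wheels at (175,352) left and (641,365) right, tin upright and gripper clear. Handing in.

```bash
python3 -c "
from cell import *; print(finish_job())"
```

```text
the job is handed in; nothing more can be done
None
```

I handed the job in at about 14 s: the trolley leaned on the buffer at about 10 N for about 1.4 s and was let go straight and central in the bay (within about 3 mm), tin upright, tape and can untouched; the castors' trailing I judged only by eye, and no verdict was returned.

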